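Free the empty core from the tape dispenser with the forked tool

TASK

One of the two tape dispensers on the desk holds only an empty cardboard core, the other a full roll: free the empty core. Take the forked tool from its wooden stand, straddle that dispenser's spring bar with the prongs between the upright and the round collar, and push the collar sideways, away from the core, until the core drops off the bar and rolls down to the front stop of the dispenser. Then let the bar spring back and put the tool back upright in its stand; leave the full roll hanging on its bar and touch the dispenser and the core only with the tool, never with the fingers.

Things in the scene. Friction and masses are not known exactly. Their poses are not given: they have to be found in the camera images.
- fork_tool: Forked tool, 0.08 kg, upright in its stand. Origin: centre of the underside of its steel guard plate (64 x 44 x 6 mm in x, y, z). Above it a dark wooden handle, 26 (x) by 20 (y) mm, z = 11 to 70. Below it two prongs, each 8 (x) by 7 (y) mm, down to z = -50, side by side along x, 22 mm free between them from the tips up to z = -10. A half turn about z changes nothing.
- tool_stand: Fixed light wooden block 90 x 70 x 64 mm (x, y, z), origin under its centre, with an upright slot through its middle, 47 mm (x) by 27 mm (y). The tool's prongs hang in the slot and its guard rests flat on the block: the tool's origin is then 64 mm above the stand's, their x axes parallel.
- empty_dispenser: Fixed grey tape dispenser with the empty core; a like one holds the full roll. Base 135 (x) by 52 (y) mm. Origin at desk height midway between its two uprights (outer faces y = -16, +16 mm; 32 mm long, 100 mm high); front to -x. A chute between 45 mm high side walls slopes down from under the core to a front stop at x = -77 mm.
- collar (a point): Centre of the inner face of the round collar (40 mm across) on the empty dispenser's 6 mm spring bar. The bar runs along the dispenser's y at its x = 0, 84 mm high, through the core. At rest the collar's face is at the dispenser's y = 50 mm; the bar is bare from there to a 16 mm thick barrel that ends at y = 22 mm. Pushed to +y the collar pulls the bar out of the core.
- empty_bar (a joint): Travel of that bar in m: 0 at rest, grows as the collar is pushed to the dispenser's +y, at most 0.032. The spring takes 4 N to start, 7.2 N at full travel, and returns the bar when let go. The core drops off at about 0.020.
- core: Empty cardboard tape core: thin ring, 44 mm outside, 36 mm inside, 12 mm wide, 15 g. Origin at its centre, y along its axis. Hangs on the spring bar with its centre 69 mm high at the dispenser's x = 0; at the front stop its centre is at about x = -55 mm, 31 mm high.
- full_roll: The full roll, hanging in the other dispenser: thick white ring of 60 mm outside diameter with a 36 mm hole, 12 mm wide, origin at its centre, y along its axis. To be left hanging.
There are look-alikes about, which are no part of the job. Leave any red look-alike of the fork_tool alone.

How it is judged (in metres and radians):
On the way:
1. the forked tool pushes the empty dispenser's spring bar aside by more than 15 mm (value of joint empty_bar above 0.015 m and contact force between fork_tool and empty_dispenser above 1 N), for 0.1 s.
At the end, for the whole second after the job is handed in: Core still at the chute's front (35 to 75 mm ahead of the bar, within 15 mm of the middle, under 45 mm high), spring bar within 4 mm of rest, tool at rest in its stand: upright within 10 degrees, guard on the block within 6 mm, within 16 mm of its middle (x of core in the frame of empty_dispenser between -0.075 and -0.035 m and y of core in the frame of empty_dispenser between -0.015 and 0.015 m and z of core in the frame of empty_dispenser below 0.045 m and linear speed of each of core, fork_tool below 0.03 m/s and value of joint empty_bar below 0.004 m and horizontal distance between fork_tool and tool_stand below 0.016 m and z of fork_tool in the frame of tool_stand between 0.058 and 0.07 m and angle between fork_tool's own z axis and vertical below 0.17 rad); the robot touches nothing.
It fails at once if the full roll is moved by more than 20 mm (distance of full_roll from where it was at the start of the episode above 0.02 m).
It fails at once if the fingers push on the empty dispenser or its bar (contact force between the fingers and empty_dispenser above 2 N).
It fails at once if the fingers push on the core (contact force between the fingers and core above 1 N).
It also fails if it takes over 48 s, if anything falls off the work surface, if the arm or the gripper's body presses on something with over 40 N, if the wrist force passes 120 N, or if a joint passes its speed limit or range.

ROBOT

A 6-joint arm with a two-finger parallel gripper is mounted at the origin on a cart in front of the work surface, level with it; the furniture and walls round the work are solid. World frame = base frame: x ahead of the robot, y to its left, z up, the work surface at z = 0. Lengths are in mm, angles in rad, forces in N, time in s.
With the tool pointing down it reaches from about 325 to 900 mm from the base axis. Payload 6.1 kg.
Tool frame: the origin (TCP) lies at the very end of the fingers, on their centre line; the grasp point (between the pads) lies grip_point_offset behind it (grip_point_offset is the distance from the TCP to the grasp point, in mm); z points along the fingers, y is the line along which they close (so a half turn about z gives the same grasp; the last joint's range is limited). The gripper opens to 85 mm and grips with 20 to 120 N. Pads are 22 mm wide; open, the fingers measure 114 mm over their backs; the gripper's body (76 mm by 85 mm) begins 54 mm behind the grasp point. The pads swing forward as they close: fully open they stand 13 mm farther back than shut.
Start: joints at [1.05, 0.22, 1.526, -0, 1.395, -0.126], TCP at [240.387, 576.914, 205.4] pointing down, gripper open.
Joint ranges: [-2.98, 2.98], [-0.91, 2.08], [0.09, 2.57], [-1.24, 4.39], [0.2, 2.65], [-2.68, 2.68]. Speed limits (rad/s): [2.57, 2.57, 3.01, 3.14, 3.14, 3.14].

INTERFACE

Orientations are given as a unit quaternion [x, y, z, w].
In Python, from bench import read_state, snapshot, calibration, finish_job, silhouettes, mark_of, grip_point_offset gives the robot as it stands. The module is installed in compiled form; this text tells all that it offers.
- The arm moves only by the tool move_arm, never from a script. Its argument "series" is one flat list of numbers, 7 for each row, row after row: the shift along the tool's x, y, z in m, then the turn, a rotation vector about the tool's x, y, z in rad, then the opening, from 0 (shut) to 1 (fully open). In form: [x, y, z, wx, wy, wz, claw, x, y, z, wx, wy, wz, claw, ...]. A call has 1 to 8 rows; each row shifts and turns the commanded pose from where the row before left it, along the tool's axes as they then stand; what a row does not reach is not made up. A row lasts 1/8 s, in which the tool goes at most 62.5 mm and 10.7 degrees, less where a joint would pass 70% of its speed; a pose out of reach is approached as far as the arm can. A call with a gripper value outside its range is refused whole. The fingers move at their own pace and stop on an object; "force" is the grip in N (left out, the last holds). Time passes only in rows, so rows that do not move let the fingers close. It gives the time, the measured TCP pose, the force and the opening at its end, in the units of the state.
- read_state(): the state, without advancing time (a new reading comes with each control period).
- snapshot(name): name is "side" or "top" or "wrist"; returns (picture, depth): 384x512x3 uint8, red, green, blue; 384x512 float32, mm along the optical axis (not along the pixel's ray), 0 where there is no reading.
- calibration(name): a dict with "fx", "fy", "cx", "cy" (pixels), "extrinsics" (4x4, takes a point from camera to world coordinates). Camera axes: x right, y up, looking along -z (the intrinsics and any distortion apply to the point x, -y, -z); pixel columns grow to the right and rows downward; lengths in mm; the calibration is good to about 2 mm. A picture is of the moment at which its call begins: read the wrist's pose just before it. calibration takes no time and is no camera call; for the wrist camera it gives the pose at the moment of the call.
- finish_job(): hands the job in, once; it reports no verdict.
Trained networks look in the newest picture that a camera, given by its name, has taken for a name from the list of things; names that differ only in an ending like _2 or _b are one class to them, and where a whole thing is asked for, a point or a joint stands for the part that bears it (a point fixed in the world has none). Each returns a list of dicts, best first, with "p" (0 to 1); they miss things now and then, are a little off and sometimes report something else, mostly with a low value. They report only what shows in the picture. A call takes as long as a camera call. They do not tell look-alikes from the thing itself.
- silhouettes(camera, query): "mask" (384x512 bool, what is visible of it).
- mark_of(camera, query): "centre" ([x, y, z] in mm, in world coordinates, good to about 4 mm: a listed point, or the origin of a listed thing).
The state is a dict: "t": time; "q": joint angles; "dq": joint speeds; "joint_torque": joint torques, N m; "eef_pos": TCP position; "orientation": TCP orientation; "force": force on the tool from outside, world axes, zero at the start; "wrist_torque": the same for the moment, N m; "finger_gap": finger opening in mm.
Only numpy, scipy, OpenCV 4.12 (cv2) and the standard library are available. Lean on these libraries where they do the work, as an engineer would, in place of code of your own. Each camera call takes 0.05 s, during which the arm holds its last target. There are 200 camera calls.

## Working session

There is one attempt and no reset: what is moved stays moved. The work goes in short steps, Python scripts to look and compute and a tool call to move; the robot and the scene stay as the last step left them, time stands still between calls to the robot, and variables do not carry over. Pictures are saved under pics/ and viewed, on a budget of 10 in all, crops included, one or two more only if the job needs it, and the job is handed in when it is done.

Besides the shell and the picture viewer there is one more tool, called after "Request:" as name(argument=value, ...) on one line, values as JSON. move_arm: Moves the arm, as the interface text tells. Its arguments: {"type":"object","properties":{"series":{"type":"array"},"force":{"type":"number"}},"required":["series"]}

```bash
mkdir -p pics
cat > h.py <<'E'
import numpy as np, cv2
from bench import *
from scipy.spatial.transform import Rotation as R
def cloud(name,depth,K=None):
    K=K or calibration(name); v,u=np.indices(depth.shape)
    d=depth.astype(float); p=np.stack([(u-K['cx'])/K['fx']*d,-(v-K['cy'])/K['fy']*d,-d,np.ones_like(d)],-1)
    return (p@np.array(K['extrinsics']).T)[...,:3]
E
python3 - <<'E'
from h import *
s=read_state(); print(s['t'],s['eef_pos'],s['orientation'],s['finger_gap'],grip_point_offset)
ims=[]
for c in['side','top']:
    im,d=snapshot(c); ims.append(im); np.save(c+'.npy',d)
    K=calibration(c); print(c,K)
    for q in['fork_tool','tool_stand','empty_dispenser','collar','core','full_roll']:
        print(q,[(np.round(m['centre']),round(m['p'],2)) for m in mark_of(c,q)][:4])
cv2.imwrite('pics/a.png',cv2.resize(np.vstack(ims)[...,::-1],None,fx=.78,fy=.78))
cv2.imwrite('pics/side.png',ims[0][...,::-1]);cv2.imwrite('pics/top.png',ims[1][...,::-1])
print(read_state()['t'])
E
```

```text
0.0 [240.0732679  576.34531535 204.30913865] [ 1.96137670e-01  9.80575888e-01 -9.19553612e-04 -3.09863564e-04] 85.5615677829471 18.700000000000003
side {'fx': 447.7809954767514, 'fy': 447.7809954767514, 'cx': 248.67540552819656, 'cy': 187.86097910511862, 'extrinsics': array([[ 9.99975781e-01,  5.51997707e-03, -4.23875320e-03,
         5.39360670e+02],
       [-6.41930870e-03,  4.96238974e-01, -8.68162239e-01,
        -1.01153614e+03],
       [-2.68880111e-03,  8.68168423e-01,  4.96262390e-01,
         6.77261787e+02],
       [ 0.00000000e+00,  0.00000000e+00,  0.00000000e+00,
         1.00000000e+00]])}
fork_tool [(array([ 527., -232.,   64.]), 0.74), (array([ 656., -261.,   46.]), 0.74), (array([ 395., -181.,   48.]), 0.71)]
tool_stand [(array([ 527., -230.,    3.]), 0.92)]
empty_dispenser [(array([535., 291.,   0.]), 0.74)]
collar [(array([530., 337.,  82.]), 0.45), (array([ 529., -234.,   63.]), 0.42), (array([560.,  22.,  69.]), 0.18)]
core [(array([535., 289.,  67.]), 0.56)]
full_roll [(array([561.,  20.,  68.]), 0.53)]
top {'fx': 400.3909115918739, 'fy': 400.3909115918739, 'cx': 263.3614431551587, 'cy': 196.3535415107922, 'extrinsics': array([[-4.70666492e-03,  9.88878072e-01, -1.48653980e-01,
         3.69221944e+02],
       [-9.99975185e-01, -5.43353059e-03, -4.48391044e-03,
         4.22608928e+01],
       [-5.24175666e-03,  1.48629187e-01,  9.88879107e-01,
         1.16210379e+03],
       [ 0.00000000e+00,  0.00000000e+00,  0.00000000e+00,
         1.00000000e+00]])}
fork_tool [(array([ 526., -235.,   65.]), 0.86), (array([ 652., -268.,   52.]), 0.63), (array([ 400., -177.,   51.]), 0.55)]
tool_stand [(array([ 533., -234.,   -0.]), 0.87), (array([ 525., -234.,   63.]), 0.3)]
empty_dispenser [(array([537., 294.,  -0.]), 0.77)]
collar [(array([536., 294.,   2.]), 0.58), (array([532., 342.,  81.]), 0.48)]
core [(array([538., 292.,  68.]), 0.39)]
full_roll [(array([562.,  14.,  71.]), 0.55)]
0.7
```

View pics/side.png

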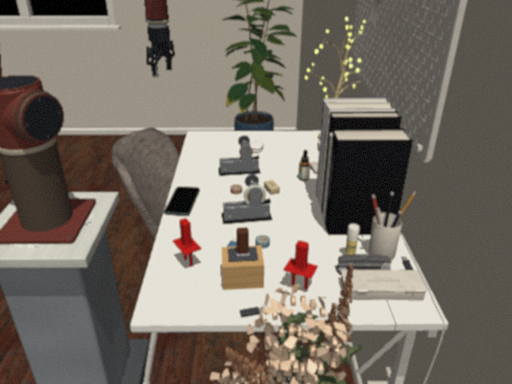

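View pics/top.png

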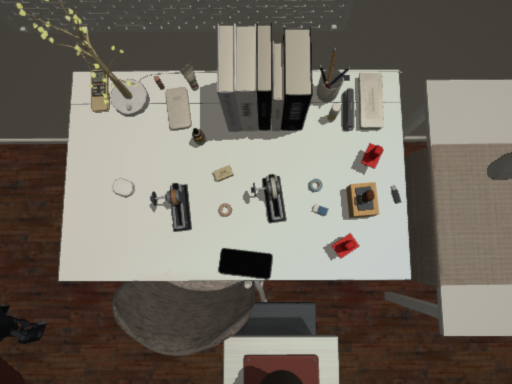

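Run:
```python
from h import *
for c in['side','top']:
    im,d=snapshot(c); P=cloud(c,d)
    for q,zr in[('tool_stand',(52,70)),('fork_tool',(76,150)),('empty_dispenser',(4,115)),('empty_dispenser',(75,95)),('full_roll',(20,120)),('core',(20,120))]:
        for m in silhouettes(c,q)[:2]:
            p=P[m['mask']&(d>0)]; p=p[(p[:,2]>zr[0])&(p[:,2]<zr[1])]
            if len(p)<8: continue
            r=cv2.minAreaRect(p[:,:2].astype(np.float32))
            print(c,q,zr,round(m['p'],2),len(p),'rect',np.round(r[0]),np.round(r[1]),round(r[2],1),'zmed/max',np.round([np.median(p[:,2]),p[:,2].max()]),im[m['mask']].mean(0).round())
s=read_state();print(s['t'])
K=calibration('wrist');E=K['extrinsics'];T=np.eye(4);T[:3,:3]=R.from_quat(s['orientation']).as_matrix();T[:3,3]=s['eef_pos']
print('cam in tcp',np.round(np.linalg.inv(T)@E,3),K['fx'])
```

```text
side tool_stand (52, 70) 0.7 562 rect [ 527. -235.] [90. 75.] 3.7 zmed/max [63. 68.] [158. 126.  85.]
side fork_tool (76, 150) 0.95 262 rect [ 652. -267.] [18. 26.] 55.8 zmed/max [103. 121.] [156.  50.  47.]
side fork_tool (76, 150) 0.79 211 rect [ 399. -181.] [19. 27.] 37.8 zmed/max [102. 122.] [155.  46.  42.]
side empty_dispenser (4, 115) 0.73 882 rect [503. 345.] [133. 181.] 9.0 zmed/max [ 38. 103.] [95. 95. 94.]
side empty_dispenser (75, 95) 0.73 131 rect [531. 308.] [36. 77.] 2.6 zmed/max [88. 95.] [95. 95. 94.]
side full_roll (20, 120) 0.52 118 rect [557.  12.] [26. 58.] 77.6 zmed/max [71. 96.] [148. 144. 129.]
top tool_stand (52, 70) 0.95 406 rect [ 526. -232.] [89. 71.] 4.1 zmed/max [63. 69.] [136. 109.  73.]
top fork_tool (76, 150) 0.94 119 rect [ 527. -228.] [26. 17.] 1.4 zmed/max [127. 138.] [62. 56. 52.]
top fork_tool (76, 150) 0.61 103 rect [ 398. -176.] [20. 26.] 33.8 zmed/max [117. 124.] [144.  46.  43.]
top empty_dispenser (4, 115) 0.7 780 rect [508. 307.] [132.  89.] 7.1 zmed/max [ 41. 105.] [63. 64. 62.]
top empty_dispenser (4, 115) 0.47 571 rect [ 526. -236.] [90. 78.] 4.7 zmed/max [62. 71.] [139. 112.  77.]
top empty_dispenser (75, 95) 0.7 91 rect [531. 315.] [33. 79.] 7.5 zmed/max [88. 95.] [63. 64. 62.]
top full_roll (20, 120) 0.49 93 rect [556.  19.] [54. 14.] 6.7 zmed/max [ 93. 105.] [131. 132. 117.]
1.4
cam in tcp [[-1.00000e-03  9.54000e-01  3.01000e-01  7.72230e+01]
 [ 1.00000e+00  2.00000e-03 -1.00000e-03 -6.44000e-01]
 [-2.00000e-03  3.01000e-01 -9.54000e-01 -1.67957e+02]
 [ 0.00000e+00  0.00000e+00  0.00000e+00  1.00000e+00]] 268.9068213856523
```

```bash
cat >> h.py <<'E'
def plan(target,yaw_y,n,claw=1.0,start=None):
    """rows to TCP target (mm), tool y axis at world angle yaw_y (deg), tool z down"""
    s=read_state(); p0,R0=(s['eef_pos'],R.from_quat(s['orientation'])) if start is None else start
    y=np.radians(yaw_y); ey=np.array([np.cos(y),np.sin(y),0]); ez=np.array([0,0,-1.]); ex=np.cross(ey,ez)
    R1=R.from_matrix(np.array([ex,ey,ez]).T); rv=(R0.inv()*R1).as_rotvec()
    rows=[]; Rc=R0
    for i in range(n):
        rows.append(np.r_[Rc.inv().apply((np.array(target)-p0)/n)/1000,rv/n,claw]); Rc=Rc*R.from_rotvec(rv/n)
    for k in range(0,n,8): print([float(x)+0 for x in np.round(np.concatenate(rows[k:k+8]),4)])
    return np.array(target,float),R1
E
python3 - <<'E'
from h import *
print(read_state()['q'])
a=plan((520,320,262),94,8)
print()
plan((525,-233,210),94,12,start=a)
E
```

```text
[ 1.04990971e+00  2.20401069e-01  1.52650245e+00  2.99131202e-06
  1.39468795e+00 -1.26081946e-01]
[-0.0446, -0.0162, -0.0071, 0.0, 0.0, -0.0581, 1.0, -0.0436, -0.0188, -0.0071, 0.0, 0.0, -0.0581, 1.0, -0.0424, -0.0213, -0.0071, 0.0, 0.0, -0.0581, 1.0, -0.0411, -0.0237, -0.0071, 0.0, 0.0, -0.0581, 1.0, -0.0397, -0.026, -0.0071, 0.0, 0.0, -0.0581, 1.0, -0.0381, -0.0283, -0.0071, 0.0, 0.0, -0.0581, 1.0, -0.0364, -0.0305, -0.0071, 0.0, 0.0, -0.0581, 1.0, -0.0346, -0.0325, -0.0071, 0.0, 0.0, -0.0581, 1.0]

[0.0028, -0.046, 0.0043, 0.0, 0.0, 0.0, 1.0, 0.0028, -0.046, 0.0043, 0.0, 0.0, 0.0, 1.0, 0.0028, -0.046, 0.0043, 0.0, 0.0, 0.0, 1.0, 0.0028, -0.046, 0.0043, 0.0, 0.0, 0.0, 1.0, 0.0028, -0.046, 0.0043, 0.0, 0.0, 0.0, 1.0, 0.0028, -0.046, 0.0043, 0.0, 0.0, 0.0, 1.0, 0.0028, -0.046, 0.0043, 0.0, 0.0, 0.0, 1.0, 0.0028, -0.046, 0.0043, 0.0, 0.0, 0.0, 1.0]
[0.0028, -0.046, 0.0043, 0.0, 0.0, 0.0, 1.0, 0.0028, -0.046, 0.0043, 0.0, 0.0, 0.0, 1.0, 0.0028, -0.046, 0.0043, 0.0, 0.0, 0.0, 1.0, 0.0028, -0.046, 0.0043, 0.0, 0.0, 0.0, 1.0]
```

Request:
move_arm(series=[-0.045,-0.016,-0.007,0,0,-0.058,1,-0.044,-0.019,-0.007,0,0,-0.058,1,-0.042,-0.021,-0.007,0,0,-0.058,1,-0.041,-0.024,-0.007,0,0,-0.058,1,-0.04,-0.026,-0.007,0,0,-0.058,1,-0.038,-0.028,-0.007,0,0,-0.058,1,-0.036,-0.03,-0.007,0,0,-0.058,1,-0.035,-0.032,-0.007,0,0,-0.058,1])

```text
t: 2.4
eef_pos: [521.4, 319.9, 261.8]
orientation: [-0.036, 0.999, 0.0, 0.0]
force: [0.6, 0.2, 0.6]
finger_gap: 85.0
```

Request:
move_arm(series=[0,0,0,0,0,0,1])

```text
t: 2.52
eef_pos: [523.0, 318.6, 262.0]
orientation: [-0.033, 0.999, -0.0, 0.001]
force: [-0.3, 0.6, -0.3]
finger_gap: 85.3
```

```bash
cat > look.py <<'E'
from h import *
import sys
fn=sys.argv[1]; qs=sys.argv[2].split(',')
s=read_state();print(s['t'],s['eef_pos'].round(1),s['orientation'].round(4),np.degrees(np.arctan2(*R.from_quat(s['orientation']).as_matrix()[[1,0],1])).round(2),s['force'].round(1),s['finger_gap'])
K=calibration('wrist');im,d=snapshot('wrist'); cv2.imwrite('pics/%s.png'%fn,im[...,::-1]); P=cloud('wrist',d,K); np.savez(fn+'.npz',P=P,d=d,im=im)
for q in qs:
    print(q,[(np.round(m['centre'],1),round(m['p'],2)) for m in mark_of('wrist',q)][:3])
E
python3 look.py w1 empty_dispenser,collar,core
python3 - <<'E'
from h import *
f=np.load('w1.npz');P,d=f['P'],f['d']
for m in silhouettes('wrist','empty_dispenser')[:1]:
  for zr in[(97,104),(40,48),(75,96),(4,110)]:
    p=P[m['mask']&(d>0)]; p=p[(p[:,2]>zr[0])&(p[:,2]<zr[1])]
    if len(p)>8: r=cv2.minAreaRect(p[:,:2].astype(np.float32)); print(zr,len(p),np.round(r[0],1),np.round(r[1],1),round(r[2],1))
E
```

```text
2.525 [523.  318.6 262. ] [-3.260e-02  9.995e-01 -1.000e-04  8.000e-04] 93.73 [-0.3  0.6 -0.3] 85.29381117708432
empty_dispenser [(array([ 5.335e+02,  2.930e+02, -1.000e-01]), 0.63)]
collar [(array([530.8, 339.9,  85.1]), 0.67)]
core [(array([535.2, 293.6,  63.8]), 0.67)]
(97, 104) 245 [531.4 310.1] [30.2 70.1] 4.7
(40, 48) 733 [515.3 288.8] [128.8  32.2] 6.9
(75, 96) 435 [532.8 314.5] [36.5 79. ] 9.8
(4, 110) 2884 [510.6 306.9] [134.1  88.1] 7.6
```

View pics/w1.png

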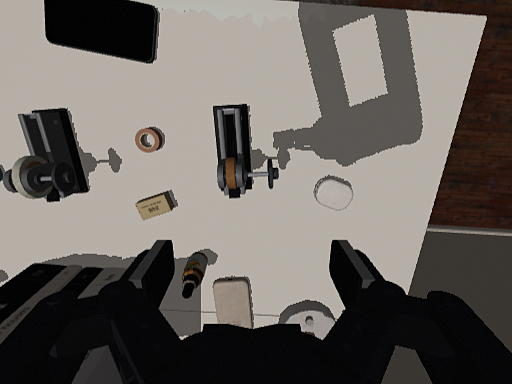

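Run:
```python
from h import *
f=np.load('w1.npz');P,d=f['P'],f['d']
a=np.radians(7.3);X=(P-[535,292.5,0])@np.array([[np.cos(a),-np.sin(a),0],[np.sin(a),np.cos(a),0],[0,0,1]]).T
def show(n,m):
    p=X[m&(d>0)]; print(n,len(p),np.percentile(p,[1,10,50,90,99],axis=0).round(1).tolist())
x,y,z=X[...,0],X[...,1],X[...,2]
near=(abs(x)<60)
show('collar',near&(abs(x)<30)&(y>38)&(y<75)&(z>60)&(z<115))
show('uprights',near&(abs(x)<30)&(abs(y)<24)&(z>94)&(z<104))
show('bar',(abs(x)<15)&(y>26)&(y<44)&(z>70)&(z<100))
for lo in(-75,-55,-35):
  p=X[(x>lo)&(x<lo+20)&(abs(y)<30)&(z>38)&(z<50)]; print(lo,np.percentile(p[:,1],[3,50,97]).round(1))
plan((525,-233,212),94,12)
```

```text
collar 223 [[-29.3, 38.7, 77.7], [-24.4, 43.3, 85.7], [-13.6, 49.4, 92.2], [-3.2, 56.8, 102.8], [4.3, 59.7, 103.9]]
uprights 226 [[-13.7, -17.8, 94.1], [-9.6, -15.5, 95.5], [-0.7, -6.7, 98.1], [9.1, 12.6, 99.6], [13.3, 15.6, 100.4]]
bar 64 [[-13.2, 26.5, 83.5], [-12.0, 28.1, 84.8], [-9.1, 35.7, 86.0], [-6.4, 42.2, 87.2], [-5.1, 43.7, 87.8]]
-75 [-29.7  -7.6  -0.8]
-55 [-28.3  -5.2   4.1]
-35 [-23.9 -15.3   8.7]
[0.0028, -0.0462, 0.0041, 0.0, -0.0001, 0.0, 1.0, 0.0028, -0.0462, 0.0041, 0.0, -0.0001, 0.0, 1.0, 0.0028, -0.0462, 0.0041, 0.0, -0.0001, 0.0, 1.0, 0.0028, -0.0462, 0.0041, 0.0, -0.0001, 0.0, 1.0, 0.0028, -0.0462, 0.0041, 0.0, -0.0001, 0.0, 1.0, 0.0028, -0.0462, 0.0041, 0.0, -0.0001, 0.0, 1.0, 0.0028, -0.0462, 0.0041, 0.0, -0.0001, 0.0, 1.0, 0.0028, -0.0462, 0.0041, 0.0, -0.0001, 0.0, 1.0]
[0.0028, -0.0462, 0.0041, 0.0, -0.0001, 0.0, 1.0, 0.0028, -0.0462, 0.0041, 0.0, -0.0001, 0.0, 1.0, 0.0028, -0.0462, 0.0041, 0.0, -0.0001, 0.0, 1.0, 0.0028, -0.0462, 0.0041, 0.0, -0.0001, 0.0, 1.0]
```

Run:
```python
from h import *
f=np.load('w1.npz');P,d=f['P'],f['d']
a=np.radians(7.3);X=(P-[535,292.5,0])@np.array([[np.cos(a),np.sin(a),0],[-np.sin(a),np.cos(a),0],[0,0,1]]).T
def show(n,m):
    p=X[m&(d>0)]; print(n,len(p),np.percentile(p,[1,10,50,90,99],axis=0).round(1).tolist())
x,y,z=X[...,0],X[...,1],X[...,2]
show('collar',(abs(x)<30)&(y>38)&(y<75)&(z>90)&(z<115))
show('uprights',(abs(x)<30)&(abs(y)<24)&(z>94)&(z<104))
for lo in(25,32,39): show('bar',(abs(x)<15)&(y>lo)&(y<lo+7)&(z>70)&(z<92))
for lo in(-75,-55,-35):
  p=X[(x>lo)&(x<lo+20)&(abs(y)<30)&(z>38)&(z<50)]; print(lo,np.percentile(p[:,1],[3,50,97]).round(1))
```

```text
collar 148 [[-17.6, 48.6, 90.1], [-14.3, 48.8, 91.1], [-1.3, 51.4, 98.9], [11.8, 57.9, 103.2], [18.0, 61.2, 103.9]]
uprights 226 [[-11.7, -17.0, 94.1], [-9.7, -15.4, 95.5], [-1.2, -9.2, 98.1], [8.5, 13.0, 99.6], [11.6, 14.6, 100.4]]
bar 22 [[-2.2, 25.0, 84.5], [-1.9, 26.2, 85.4], [-0.5, 28.8, 86.1], [2.1, 31.5, 87.2], [2.1, 31.6, 87.4]]
bar 23 [[-2.4, 32.7, 83.3], [-2.0, 32.9, 84.6], [-0.4, 35.6, 86.0], [2.5, 38.1, 87.3], [2.7, 38.3, 87.8]]
bar 28 [[-2.5, 39.3, 84.0], [-2.1, 39.5, 84.9], [0.2, 42.2, 86.1], [3.0, 45.2, 87.1], [3.3, 45.9, 87.4]]
-75 [-16.4  -8.7  14.8]
-55 [-16.    7.   14.7]
-35 [-16.3  -1.   14.7]
```

Request:
move_arm(series=[0.003,-0.046,0.004,0,0,0,1,0.003,-0.046,0.004,0,0,0,1,0.003,-0.046,0.004,0,0,0,1,0.003,-0.046,0.004,0,0,0,1,0.003,-0.046,0.004,0,0,0,1,0.003,-0.046,0.004,0,0,0,1,0.003,-0.046,0.004,0,0,0,1,0.003,-0.046,0.004,0,0,0,1])

```text
t: 3.78
eef_pos: [521.6, -47.9, 229.4]
orientation: [-0.036, 0.999, 0.0, 0.0]
force: [0.8, 0.8, -0.3]
finger_gap: 85.7
```

Request:
move_arm(series=[0.003,-0.046,0.004,0,0,0,1,0.003,-0.046,0.004,0,0,0,1,0.003,-0.046,0.004,0,0,0,1,0.002,-0.046,0.004,0,0,0,1,0,0,0,0,0,0,1,0,0,0,0,0,0,1])

```text
t: 4.53
eef_pos: [523.7, -230.8, 213.2]
orientation: [-0.035, 0.999, 0.0, -0.0]
force: [-0.8, -0.7, 0.4]
finger_gap: 85.5
```

```bash
python3 look.py w2 fork_tool,tool_stand
python3 - <<'E'
from h import *
f=np.load('w2.npz');P,d=f['P'],f['d']
for c,zr in((['tool_stand',(56,68)]),(['fork_tool',(120,150)]),(['fork_tool',(66,74)])):
  for m in silhouettes('wrist',c)[:2]:
    p=P[m['mask']&(d>0)]; p=p[(p[:,2]>zr[0])&(p[:,2]<zr[1])]
    if len(p)>8: r=cv2.minAreaRect(p[:,:2].astype(np.float32)); print(c,zr,len(p),np.round(r[0],1),np.round(r[1],1),round(r[2],1),np.percentile(p[:,2],[5,50,95]).round(1))
E
```

```text
4.525 [ 523.7 -230.8  213.2] [-3.500e-02  9.994e-01  4.000e-04 -1.000e-04] 94.01 [-0.8 -0.7  0.4] 85.5310085250748
fork_tool [(array([ 654.2, -264.7,   46.9]), 0.96), (array([ 395.5, -177.8,   49.4]), 0.72)]
tool_stand [(array([ 528.9, -237.1,    2.8]), 0.62)]
tool_stand (56, 68) 2103 [ 527.5 -234.5] [89.5 69.9] 3.7 [62.4 63.7 64.8]
fork_tool (120, 150) 522 [ 528.4 -232.8] [26.5 20. ] 6.1 [124.6 132.8 134.4]
fork_tool (120, 150) 83 [ 400.1 -178.2] [12.3 17.5] 33.9 [120.  120.4 121.1]
fork_tool (66, 74) 1139 [ 528.3 -233.1] [63.7 42.8] 4.8 [68.4 69.6 70.9]
fork_tool (66, 74) 27 [ 405.6 -188.4] [17.9  3. ] 30.4 [66.3 70.5 73.7]
```

View pics/w2.png

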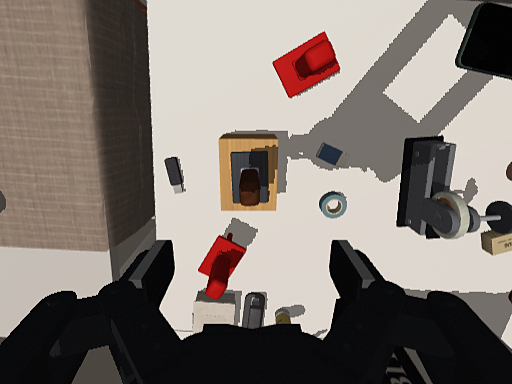

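Request:
move_arm(series=[-0.0044,-0.0025,0.02,0,0,-0.015,1,0,0,0.035,0,0,0,1,0,0,0.035,0,0,0,1,0,0,0.035,0,0,0,1,0,0,0,0,0,0,1,0,0,0,0,0,0,1])

```text
t: 5.58
eef_pos: [528.7, -234.5, 89.0]
orientation: [-0.042, 0.999, -0.0, 0.0]
force: [0.3, -0.2, -0.0]
finger_gap: 85.3
```

```bash
python3 -c "
from h import *
s=read_state();print(s['t'],s['eef_pos'],s['force'],s['wrist_torque'],grip_point_offset)"
```

```text
5.575 [ 528.68638018 -234.50792201   88.95330877] [ 0.32677511 -0.17229244 -0.03463841] [-0.02450094 -0.04237548 -0.01672052] 18.700000000000003
```

Request:
move_arm(series=[0,0,0,0,0,0,0,0,0,0,0,0,0,0,0,0,0,0,0,0,0,0,0,0,0,0,0,0,0,0,0,0,0,0,0,0,0,0,0,0,0,0,0,0,0,0,0,0,0], force=80)

```text
t: 6.45
eef_pos: [528.5, -234.5, 89.0]
orientation: [-0.042, 0.999, -0.0, 0.0]
force: [-1.1, 1.4, 4.9]
finger_gap: 18.3
```

Request:
move_arm(series=[0,0,-0.015,0,0,0,0,0,0,-0.035,0,0,0,0,0,0,-0.04,0,0,0,0,0,0,-0.04,0,0,0,0,0,0,0,0,0,0,0])

```text
t: 7.08
eef_pos: [530.4, -235.6, 223.4]
orientation: [-0.042, 0.999, -0.002, 0.003]
force: [0.1, -0.4, -1.9]
finger_gap: 18.5
```

```bash
python3 look.py w3 fork_tool,tool_stand
python3 - <<'E'
from h import *
f=np.load('w3.npz');P,d=f['P'],f['d']
for c,zr in((['tool_stand',(56,68)]),(['fork_tool',(185,215)])):
  for m in silhouettes('wrist',c)[:3]:
    p=P[m['mask']&(d>0)]; p=p[(p[:,2]>zr[0])&(p[:,2]<zr[1])]
    if len(p)>8: r=cv2.minAreaRect(p[:,:2].astype(np.float32)); print(c,zr,len(p),np.round(r[0],1),np.round(r[1],1),round(r[2],1),np.percentile(p[:,2],[5,50,95]).round(1))
E
```

```text
7.075 [ 530.4 -235.6  223.4] [-0.0421  0.9991 -0.0023  0.0034] 94.83 [ 0.1 -0.4 -1.9] 18.48263853076941
fork_tool [(array([ 396.5, -178.4,   47.7]), 0.86), (array([ 532.8, -234.1,  199.1]), 0.72)]
tool_stand [(array([ 525.3, -239.4,   -1.1]), 0.78)]
tool_stand (56, 68) 1826 [ 507.2 -236.1] [49.1 69.9] 4.3 [62.3 63.6 64.8]
fork_tool (185, 215) 2592 [ 521.6 -235.6] [46.3 44.1] 5.0 [202.8 204.2 208.6]
```

View pics/w3.png

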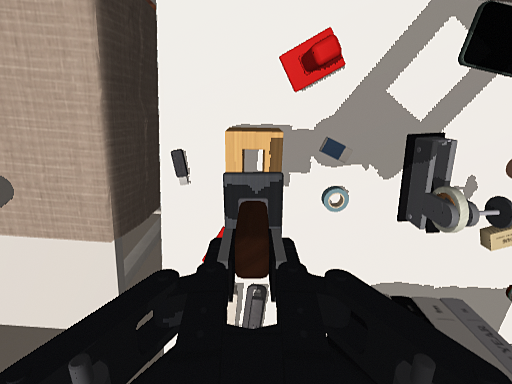

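Run:
```python
from h import *
plan((530.4,328,226),97.3,13,0.0)
```

```text
[-0.0039, 0.043, -0.0007, 0.0002, -0.0002, -0.0033, 0.0, -0.004, 0.043, -0.0007, 0.0002, -0.0002, -0.0033, 0.0, -0.0042, 0.043, -0.0007, 0.0002, -0.0002, -0.0033, 0.0, -0.0043, 0.043, -0.0007, 0.0002, -0.0002, -0.0033, 0.0, -0.0044, 0.043, -0.0007, 0.0002, -0.0002, -0.0033, 0.0, -0.0046, 0.043, -0.0007, 0.0002, -0.0002, -0.0033, 0.0, -0.0047, 0.0429, -0.0007, 0.0002, -0.0002, -0.0033, 0.0, -0.0049, 0.0429, -0.0007, 0.0002, -0.0002, -0.0033, 0.0]
[-0.005, 0.0429, -0.0007, 0.0002, -0.0002, -0.0033, 0.0, -0.0052, 0.0429, -0.0007, 0.0002, -0.0002, -0.0033, 0.0, -0.0053, 0.0429, -0.0007, 0.0002, -0.0002, -0.0033, 0.0, -0.0054, 0.0429, -0.0007, 0.0002, -0.0002, -0.0033, 0.0, -0.0056, 0.0428, -0.0007, 0.0002, -0.0002, -0.0033, 0.0]
```

Request:
move_arm(series=[-0.004,0.043,-0.001,0,0,-0.003,0,-0.004,0.043,-0.001,0,0,-0.003,0,-0.004,0.043,-0.001,0,0,-0.003,0,-0.004,0.043,-0.001,0,0,-0.003,0,-0.0045,0.043,0,0,0,-0.004,0,-0.0045,0.043,0,0,0,-0.004,0,-0.005,0.043,0,0,0,-0.004,0,-0.005,0.043,0,0,0,-0.004,0])

```text
t: 8.32
eef_pos: [529.3, 112.8, 220.9]
orientation: [-0.056, 0.998, -0.0, -0.001]
force: [0.3, 0.6, -0.8]
finger_gap: 18.2
```

Request:
move_arm(series=[-0.005,0.043,0,0,0,-0.003,0,-0.005,0.043,0,0,0,-0.003,0,-0.005,0.043,0,0,0,-0.003,0,-0.0055,0.043,0,0,0,-0.003,0,-0.0055,0.042,0,0,0,-0.003,0,0,0,0,0,0,0,0,0,0,0,0,0,0,0,0,0,0,0,0,0,0])

```text
t: 9.32
eef_pos: [530.8, 325.8, 221.9]
orientation: [-0.063, 0.998, -0.0, -0.0]
force: [0.2, 0.4, -0.7]
finger_gap: 18.4
```

```bash
python3 look.py w4 empty_dispenser,collar,fork_tool
python3 - <<'E'
from h import *
f=np.load('w4.npz');P,d=f['P'],f['d']
a=np.radians(7.3);X=(P-[535,292.5,0])@np.array([[np.cos(a),np.sin(a),0],[-np.sin(a),np.cos(a),0],[0,0,1]]).T
x,y,z=X[...,0],X[...,1],X[...,2]
def show(n,m):
    p=X[m&(d>0)]; print(n,len(p),np.percentile(p,[1,10,50,90,99],axis=0).round(1).tolist() if len(p) else '')
show('collar',(abs(x)<30)&(y>38)&(y<75)&(z>90)&(z<115))
show('uprights',(abs(x)<30)&(abs(y)<24)&(z>94)&(z<104))
show('guard',(abs(x)<36)&(z>198)&(z<212))
s=read_state(); e=s['eef_pos']-[535,292.5,0]; print('tcp in disp',e[0]*np.cos(a)+e[1]*np.sin(a),-e[0]*np.sin(a)+e[1]*np.cos(a),e[2])
E
```

```text
9.325 [530.8 325.8 221.9] [-6.29e-02  9.98e-01 -4.00e-04 -5.00e-04] 97.22 [ 0.2  0.4 -0.7] 18.359527102166485
empty_dispenser [(array([531. , 290.2,  -0. ]), 0.7)]
collar [(array([530.6, 337.2,  86.7]), 0.41)]
fork_tool [(array([530.1, 327.4, 198.8]), 0.81)]
collar 51 [[-18.0, 48.6, 90.2], [-17.4, 48.7, 91.6], [-13.7, 50.8, 96.0], [-9.6, 53.0, 99.9], [-8.6, 53.4, 101.3]]
uprights 171 [[-11.5, -17.2, 94.1], [-10.4, -16.1, 95.1], [-3.4, -12.5, 97.6], [7.7, 9.5, 99.6], [10.8, 14.0, 100.4]]
guard 2592 [[-31.8, 13.0, 199.4], [-29.7, 16.2, 201.7], [-16.7, 34.6, 202.8], [3.2, 52.9, 204.0], [11.1, 56.0, 210.3]]
tcp in disp 0.4358812928262594 33.97857430626567 222.55128617487298
```

View pics/w4.png

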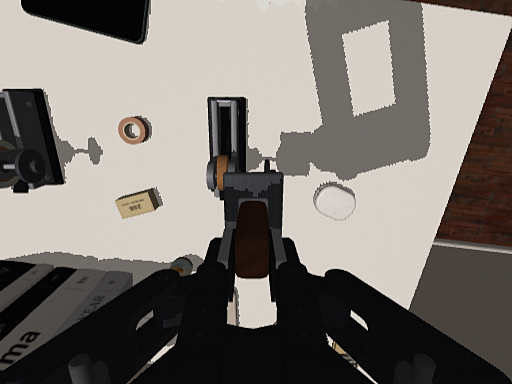

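Request:
move_arm(series=[0,0.001,0.03,0,0,0,0,0,0,0.03,0,0,0,0,0,0,0.015,0,0,0,0,0,0,0.009,0,0,0,0,0,0,0,0,0,0,0,0,0,0,0,0,0,0])

```text
t: 10.28
eef_pos: [531.5, 328.4, 139.7]
orientation: [-0.064, 0.998, 0.0, 0.001]
force: [0.7, 0.4, 0.2]
finger_gap: 18.3
```

Run:
```python
from h import *
s=read_state();print(s['t'],s['eef_pos'],s['force'],s['wrist_torque'])
im,d=snapshot('side'); c=im[90:210,180:300]
im2,_=snapshot('top'); c2=im2[150:250,130:230]
cv2.imwrite('pics/s5.png',np.hstack([cv2.resize(c,(400,400),interpolation=3),cv2.resize(c2,(400,400),interpolation=3)])[...,::-1])
```

```text
10.275 [531.51712061 328.42672496 139.71840053] [0.69900693 0.44101372 0.23557076] [ 0.03349138 -0.0262044  -0.02114346]
```

View pics/s5.png

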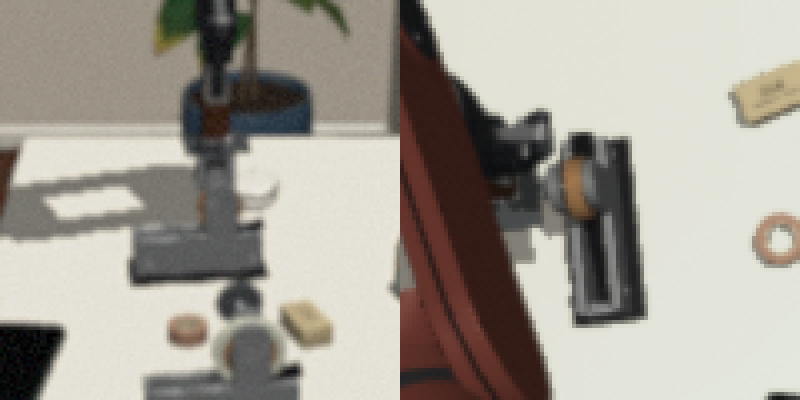

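Request:
move_arm(series=[0,0.008,0,0,0,0,0,0,0.004,0,0,0,0,0,0,0.004,0,0,0,0,0,0,0.004,0,0,0,0,0])

```text
t: 10.88
eef_pos: [528.5, 347.5, 138.6]
orientation: [-0.063, 0.998, -0.001, 0.0]
force: [0.3, -5.4, 2.2]
finger_gap: 18.3
```

Request:
move_arm(series=[0,0.004,0,0,0,0,0,0,0.004,0,0,0,0,0,0,0.004,0,0,0,0,0,0,0.004,0,0,0,0,0,0,0,0,0,0,0,0,0,0,0,0,0,0,0])

```text
t: 11.62
eef_pos: [526.6, 362.8, 138.5]
orientation: [-0.063, 0.998, -0.001, 0.0]
force: [1.1, -6.7, 1.6]
finger_gap: 18.3
```

```bash
cat > chk.py <<'E'
from h import *
import sys
s=read_state(); a=np.radians(7.3); e=s['eef_pos']-[535,292.5,0]
print(s['t'],'tcp in disp',np.round([e[0]*np.cos(a)+e[1]*np.sin(a),-e[0]*np.sin(a)+e[1]*np.cos(a),e[2]],1),s['force'].round(1),s['wrist_torque'].round(2))
ims=[]
for c,(r,q) in{'side':((90,210),(180,300)),'top':((150,250),(130,230))}.items():
    im,d=snapshot(c); ims.append(cv2.resize(im[r[0]:r[1],q[0]:q[1]],(400,400),interpolation=3))
    print(c,[(np.round(m['centre']),round(m['p'],2)) for m in mark_of(c,'core')][:3],[(np.round(m['centre']),round(m['p'],2)) for m in mark_of(c,'collar')][:2])
cv2.imwrite('pics/%s.png'%sys.argv[1],np.hstack(ims)[...,::-1])
E
python3 chk.py s6
```

```text
11.625 tcp in disp [  0.6  70.8 138.5] [ 1.1 -6.7  1.6] [-1.64 -0.31 -0.06]
side [(array([479., 285.,  28.]), 0.53)] [(array([527., 363.,  86.]), 0.46), (array([ 524., -231.,    1.]), 0.19)]
top [(array([537., 293.,  -1.]), 0.58), (array([484., 286.,  29.]), 0.46)] [(array([536., 291.,   2.]), 0.41)]
```

Request:
move_arm(series=[0,-0.006,0,0,0,0,0,0,-0.006,0,0,0,0,0,0,-0.006,0,0,0,0,0,0,-0.006,0,0,0,0,0,0,-0.006,0,0,0,0,0,0,-0.006,0,0,0,0,0,0,0,0,0,0,0,0,0,0,0,0,0,0,0])

```text
t: 12.92
eef_pos: [530.5, 328.5, 138.3]
orientation: [-0.064, 0.998, 0.0, -0.0]
force: [0.2, 0.5, -0.8]
finger_gap: 18.4
```

```bash
python3 chk.py s7
```

```text
12.925 tcp in disp [1.000e-01 3.630e+01 1.383e+02] [ 0.2  0.5 -0.8] [ 0.01 -0.03  0.01]
side [(array([481., 285.,  29.]), 0.41)] [(array([532., 340.,  79.]), 0.57)]
top [(array([481., 288.,  30.]), 0.55)] []
```

View pics/s7.png

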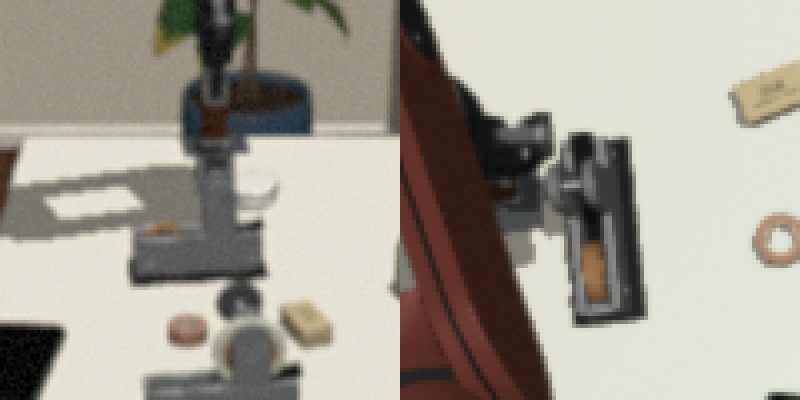

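Request:
move_arm(series=[0,0,-0.012,0,0,0,0,0,0,-0.026,0,0,0,0,0,0,-0.03,0,0,0,0,0,0,-0.022,0,0,0,0,0,0,0,0,0,0,0])

```text
t: 13.85
eef_pos: [532.3, 328.8, 231.9]
orientation: [-0.064, 0.998, 0.001, 0.003]
force: [-0.5, -0.3, -2.0]
finger_gap: 18.2
```

Run:
```python
from h import *
s=read_state();print(s['t'],s['eef_pos'],s['force'],s['q'])
plan((528,-234,222),94.5,13,0.0)
```

```text
13.85 [532.29515462 328.81680885 231.87014744] [-0.50710942 -0.30321691 -2.02141172] [ 4.27388243e-01  2.01249884e-01  1.49911827e+00  1.77176591e-05
  1.43540356e+00 -1.27066663e+00]
[0.0058, -0.0429, 0.0007, 0.0001, 0.0004, 0.0037, 0.0, 0.0057, -0.0429, 0.0007, 0.0001, 0.0004, 0.0037, 0.0, 0.0055, -0.0429, 0.0007, 0.0001, 0.0004, 0.0037, 0.0, 0.0053, -0.043, 0.0007, 0.0001, 0.0004, 0.0037, 0.0, 0.0052, -0.043, 0.0007, 0.0001, 0.0004, 0.0037, 0.0, 0.005, -0.043, 0.0007, 0.0001, 0.0004, 0.0037, 0.0, 0.0049, -0.043, 0.0007, 0.0001, 0.0004, 0.0037, 0.0, 0.0047, -0.043, 0.0007, 0.0001, 0.0004, 0.0037, 0.0]
[0.0045, -0.0431, 0.0007, 0.0001, 0.0004, 0.0037, 0.0, 0.0044, -0.0431, 0.0007, 0.0001, 0.0004, 0.0037, 0.0, 0.0042, -0.0431, 0.0007, 0.0001, 0.0004, 0.0037, 0.0, 0.004, -0.0431, 0.0007, 0.0001, 0.0004, 0.0037, 0.0, 0.0039, -0.0431, 0.0008, 0.0001, 0.0004, 0.0037, 0.0]
```

Request:
move_arm(series=[0.006,-0.043,0,0,0,0.004,0,0.0055,-0.043,0,0,0,0.004,0,0.0055,-0.043,0,0,0,0.004,0,0.005,-0.043,0,0,0,0.004,0,0.005,-0.043,0,0,0,0.004,0,0.005,-0.043,0,0,0,0.004,0,0.005,-0.043,0.001,0,0,0.004,0,0.005,-0.043,0.001,0,0,0.004,0])

```text
t: 14.85
eef_pos: [527.1, -19.8, 225.3]
orientation: [-0.048, 0.999, 0.0, -0.001]
force: [1.3, -0.0, -1.1]
finger_gap: 18.4
```

Request:
move_arm(series=[0.0045,-0.043,0.001,0,0,0.004,0,0.0045,-0.043,0.001,0,0,0.004,0,0.004,-0.043,0.001,0,0,0.003,0,0.004,-0.043,0.001,0,0,0.003,0,0.004,-0.043,0,0,0,0.003,0,0,0,0,0,0,0,0,0,0,0,0,0,0,0,0,0,0,0,0,0,0])

```text
t: 15.85
eef_pos: [525.8, -233.2, 222.1]
orientation: [-0.04, 0.999, 0.0, -0.0]
force: [0.4, -0.4, -1.5]
finger_gap: 18.2
```

```bash
python3 look.py w8 fork_tool
python3 - <<'E'
from h import *
f=np.load('w8.npz');P,d=f['P'],f['d']
s=read_state(); x,y,z=s['eef_pos']
m=(d>0)&(abs(P[...,0]-x)<36)&(abs(P[...,1]-y)<30)&(P[...,2]>z-30)&(P[...,2]<z-14); p=P[m]
r=cv2.minAreaRect(p[:,:2].astype(np.float32)); print('guard',r,np.percentile(p,[1,50,99],axis=0).round(1))
E
```

```text
15.85 [ 525.8 -233.2  222.1] [-3.970e-02  9.992e-01  3.000e-04 -2.000e-04] 94.55 [ 0.4 -0.4 -1.5] 18.211404032518846
fork_tool [(array([ 393.4, -179.2,   50.5]), 0.98), (array([ 525.8, -232.7,  197.7]), 0.72)]
guard ((518.8775024414062, -232.91647338867188), (50.374534606933594, 44.0435676574707), 4.921670436859131) [[ 493.1 -255.3  199.3]
 [ 508.8 -233.9  202.9]
 [ 537.3 -210.9  207.8]]
```

Request:
move_arm(series=[-0.0021,-0.0013,0.02,0,0,0,0,0,0,0.03,0,0,0,0,0,0,0.03,0,0,0,0,0,0,0.02,0,0,0,0,0,0,0.02,0,0,0,0,0,0,0,0,0,0,0,0,0,0,0,0,0,0])

```text
t: 16.82
eef_pos: [528.7, -236.0, 103.3]
orientation: [-0.039, 0.999, -0.0, 0.001]
force: [0.5, -0.3, -0.6]
finger_gap: 17.9
```

Request:
move_arm(series=[0,0,0.006,0,0,0,0,0,0,0.005,0,0,0,0,0,0,0.002,0,0,0,0,0,0,0,0,0,0,0,0,0,0,0,0,0,0])

```text
t: 17.45
eef_pos: [528.1, -235.7, 89.5]
orientation: [-0.039, 0.999, -0.0, 0.0]
force: [0.2, -0.1, -0.9]
finger_gap: 18.2
```

Request:
move_arm(series=[0,0,0.001,0,0,0,0,0,0,0,0,0,0,0.3,0,0,0,0,0,0,0.6,0,0,0,0,0,0,1,0,0,0,0,0,0,1,0,0,0,0,0,0,1,0,0,0,0,0,0,1])

```text
t: 18.32
eef_pos: [528.0, -235.6, 88.4]
orientation: [-0.039, 0.999, -0.0, 0.0]
force: [0.4, 0.2, 0.1]
finger_gap: 85.3
```

Request:
move_arm(series=[0,0,-0.01,0,0,0,1,0,0,-0.03,0,0,0,1,0,0,-0.04,0,0,0,1,0,0,-0.045,0,0,0,1,0,0,0,0,0,0,1,0,0,0,0,0,0,1])

```text
t: 19.08
eef_pos: [527.9, -235.6, 213.7]
orientation: [-0.039, 0.999, -0.0, 0.0]
force: [0.6, -0.2, 0.7]
finger_gap: 85.6
```

```bash
python3 look.py w9 fork_tool,tool_stand
python3 - <<'E'
from h import *
f=np.load('w9.npz');P,d=f['P'],f['d']
x,y,z=P[...,0],P[...,1],P[...,2]
for n,zr,w in(('handle',(120,145),30),('guard',(66.5,73),40),('stand',(58,66.3),55)):
    p=P[(d>0)&(abs(x-528)<w)&(abs(y+234)<w)&(z>zr[0])&(z<zr[1])]; r=cv2.minAreaRect(p[:,:2].astype(np.float32)); print(n,len(p),np.round(r[0],1),np.round(r[1],1),round(r[2],1),np.percentile(p[:,2],[5,50,95]).round(1))
E
python3 chk.py s9
```

```text
19.075 [ 527.9 -235.6  213.7] [-3.910e-02  9.992e-01 -1.000e-04  2.000e-04] 94.48 [ 0.6 -0.2  0.7] 85.55446407691333
fork_tool [(array([ 650. , -268.1,   47.1]), 0.96), (array([ 530.2, -232.2,   68.1]), 0.8), (array([ 400. , -177.7,   44.8]), 0.58)]
tool_stand []
handle 511 [ 527.5 -234.6] [24.5 19. ] 4.3 [125.5 133.  134.4]
guard 1214 [ 528.2 -234.6] [63.2 43.9] 4.3 [68.2 69.6 70.9]
stand 2258 [ 527.7 -234.6] [90.  70.1] 3.8 [62.4 63.7 64.8]
19.225 tcp in disp [ -74.8 -522.4  211.8] [ 0.8 -0.4  0.4] [-0.02  0.   -0.05]
side [(array([ 527., -237.,   64.]), 0.7), (array([479., 284.,  29.]), 0.58), (array([538., 295.,   3.]), 0.52)] []
top [(array([532., 346.,  80.]), 0.54), (array([482., 286.,  31.]), 0.41)] [(array([532., 342.,  81.]), 0.48)]
```

View pics/w9.png

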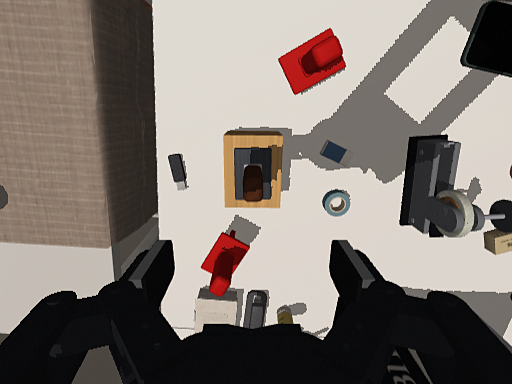

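View pics/s9.png

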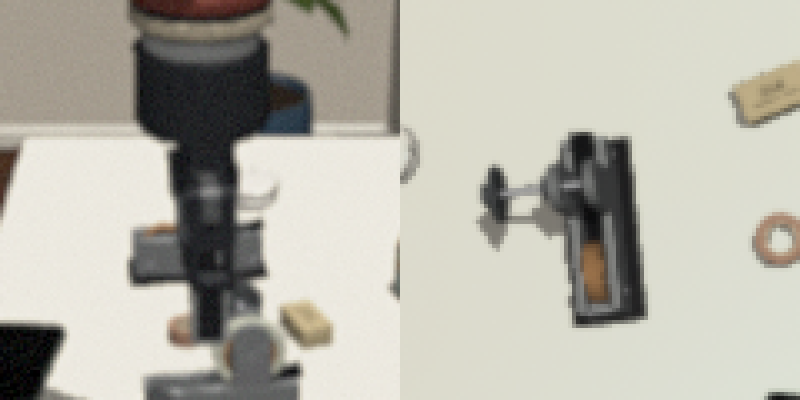

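The wrist view shows the tool upright in its stand at about (253,180), with the full roll still hanging at about (458,212). The top crop shows the core at the chute's front stop (595,270) and the collar back out at (493,190). The gripper is clear of everything, so I'm handing in.

```bash
python3 -c "
from bench import *
print(finish_job())"
```

```text
the job is handed in; nothing more can be done
None
```

The empty core is off its bar and resting at the front stop of its dispenser, and the forked tool is back upright in its stand. I handed the job in at about 19 s of the 48 s allowed; it reports no verdict.

**How it went:** I gripped the tool by its handle and lowered the prongs over the spring bar. I then pushed the collar about 24 mm sideways (estimated from the arm's position), with a force of about 7 N. The core dropped and rolled down. I let the bar spring back, lifted clear and put the tool back.

**Last checks:**
- **Core:** it measured about 54 mm ahead of the bar, near the middle of the chute and about 30 mm high.
- **Spring bar:** the collar read (532, 342, 81) mm, the same as before the push.
- **Tool:** its guard lies flat on the block, within 1 mm of the stand's middle. The top of the guard is at 70 mm and the top of the handle at 133–134 mm, as expected for seated and upright.
- **Full roll:** it is still hanging in the wrist picture. I did not re-measure its position.
- **Arm:** the gripper is open, clear of everything, with no force on it.

**Disagreements:** some of the networks' reports were wrong. "Core" was also reported at the stand, at the dispenser's base and at the collar, and the last "tool_stand" query found nothing. In each case I relied on the depth measurements and the pictures instead.

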